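# Release a flux tin from the sprung-gate chute, weigh it and crate it

### The arm

A 6-joint arm with a two-finger parallel gripper is mounted at the origin on the work surface. World frame = base frame: x ahead of the robot, y to its left, z up, the work surface at z = 0. Lengths are in m, angles in rad, forces in N, time in s.
With the tool pointing down it reaches from about 0.4 to 0.825 m from the base axis. Payload 7 kg.
Tool frame: the origin (TCP) lies at the very end of the fingers, on their centre line; the grasp point (between the pads) lies 19 mm behind it; z points along the fingers, y is the line along which they close (so a half turn about z gives the same grasp; the last joint's range is limited). The gripper opens to 88 mm and grips with 3 to 60 N. Pads are 19 mm wide; open, the fingers measure 130 mm over their backs; the gripper's body (78 mm by 193 mm) begins 47 mm behind the grasp point.
Start: joints at [-0.956, 0.359, 0.012, 0, -1.224, -0.288], TCP at [0.217, -0.639, 0.227] pointing down, gripper open.
Joint ranges: [-3.07, 3.07], [-1.43, 2.12], [-1.02, 1.25], [-3.03, 1.67], [-3.05, -0], [-3.03, 3.03]. Speed limits (rad/s): [2.39, 2.39, 3.01, 3.14, 3.14, 3.14].

### API

Orientations are given as a unit quaternion [w, x, y, z].
In Python, from bench import movep, movel, set_joints, gripper_open, close, sleep, solve_ik, get_obs, grab_frame, IKError, sign_off gives the robot as it stands. Calls block until the motion is done:
- movep(position, orientation): joint-space move of the TCP to a pose.
- movel(position, vel=0.15, ori=None): straight line of the TCP; ori=None keeps the orientation; vel is the mean speed in m/s.
- set_joints(angles): joint-space move.
- gripper_open() and close(effort=None): open the fingers fully, or close them until they stop; effort is the grip in N (None keeps the last).
- sleep(seconds).
- solve_ik(position, orientation): joint angles nearest the present ones, or None.
- get_obs(): the state.
- grab_frame(name): name is "side" or "top" or "wrist"; returns a dict with "color" (400x640x3 uint8, blue, green, red), "depth" (400x640 float32, m along the optical axis (not along the pixel's ray), 0 where there is no reading), "fx", "fy", "cx", "cy" (pixels), "pose" (4x4, takes a point from camera to world coordinates). Camera axes: x right, y up, looking along -z (the intrinsics and any distortion apply to the point x, -y, -z); pixel columns grow to the right and rows downward; lengths in m; the calibration is good to about 2 mm. A picture is of the moment at which its call begins.
A pose or a line that the arm cannot do raises IKError and nothing moves.
- sign_off(): hands the job in; it is judged then, once.
The state is a dict: "time_s": time; "qpos": joint angles; "qd": joint speeds; "tau": joint torques, N m; "eef_pos": TCP position; "orientation": TCP orientation; "ft_force": force on the tool from outside, world axes, zero at the start; "moment": the same for the moment, N m; "finger_gap": finger opening in m; "gripper_force": force on a finger pad.
Only numpy, scipy, OpenCV 4.12 (cv2) and the standard library are available. Lean on these libraries where they do the work, as an engineer would, in place of code of your own. Each camera call takes 0.05 s, during which the arm holds its last target. There are 200 camera calls.

### The job

Pull the red knob of the tin chute straight up to its stop so that the red tin behind the gate rolls out, then let the gate spring shut. Take the tin from where it lies, stand it upright, lid up, in the middle of the scale's round pan and let go of it; then take it again and set it down, without dropping it, upright in the free cell of the wooden crate, the one with the green pad. Leave everything else where it is.

Things in the scene. Friction and masses are not known exactly. Their poses are not given: they have to be found in the camera images.
- chute: Fixed grey and aluminium sloping tin chute, 127 mm wide (x), 260 mm long (y). Origin on the table under the axis of the rolled-out tin. Its floor slopes down to -y at 0.105 rad, surface at z = 30 mm where y = 0. Low guide walls at x = -49 and +49 mm rise 12 mm above the floor. The waiting tin lies behind the gate (y 153 to 227 mm) between walls up to 100 mm high.
- tin_rest (a point): Where the middle of the rolled-out tin comes to lie, 53 mm above the table, its axis along the chute's x. The tin leans against two black end posts at the chute's -y end, 23 mm from this point, 60 mm high, 14 mm wide, centred 34 mm to either side in x; open between them. Axes as the chute's.
- portal (a point): Middle of the top of the crossbar of the gate portal, 150 mm to the chute's +y side of its origin, 161 mm above the table.
- gate (a joint): Lift of the chute's sprung yellow gate, m: 0 = shut, 0.045 = at its stop. It moves straight up, pulled by its red knob; spring and weight pull it down with about 5 N when shut and 9 N at the stop, and it shuts by itself when let go. The tin passes only when the gate is (almost) at the stop, and rolls out in about a second.
- gate_knob (a point): Centre of the grip of the red knob on the gate, an upright cylinder 26 mm in diameter and 28 mm high (from 14 mm below to 14 mm above this point) at z = 188 mm when the gate is shut; its underside is then 13 mm above the crossbar. It rises with the gate.
- tin: The red tin with a black lid and a paper band: a closed cylinder 46 mm in diameter, 85 mm high, about 0.2 kg. Origin at the centre of its bottom, z axis along its length towards the lid. At the start it lies behind the gate with its lid towards the chute's -x side (z axis along the chute's -x), and it still lies so when it has rolled out.
- scale: Fixed white bench scale, 160 x 130 mm and 18 mm high, with a round steel pan 104 mm in diameter. Origin on the table under the pan's centre; its body reaches from x = -95 to +65 mm.
- scale_pan (a point): Centre of the top of the scale's pan, 28 mm above the table.
- crate: Fixed wooden crate 160 x 160 x 45 mm with four cells (2 x 2), each 72.5 mm square inside, centres 38.75 mm from the crate's middle in x and y; walls 5 mm, inner floor 5 mm above the table. Origin under its middle. Three cells hold one tin each (same size as the red tin).
- pad: Thin bright green pad 60 x 60 x 3 mm, fixed on the floor of the crate's free cell, at the cell's centre; origin at the centre of its underside, 5 mm above the table (the pad's top is at 8 mm). The crate's axes are its axes.
- tin_a: Blue tin with white lid standing in the crate, 46 mm in diameter, 85 mm high; origin at its bottom centre. Leave it.
- tin_b: Green tin with white lid standing in the crate, same size and origin. Leave it.
- tin_c: Yellow tin with white lid standing in the crate, same size and origin. Leave it.
- mug: Red mug, 80 mm in diameter, 90 mm high, standing beyond the scale; origin at its bottom centre. Leave it.
- dish: White bowl, 100 mm across, 35 mm high; origin at its bottom centre. Leave it.
- jar: Amber glass jar with steel lid, 60 mm in diameter, 75 mm high; origin at its bottom centre. Leave it.
- brush: Brush lying on the table beyond the crate, 200 mm long, its handle towards -y; origin under its middle. Leave it.
- pliers: Pliers with red grips lying on the table on the robot's side, 150 mm long, 14 mm high; origin under the joint. Leave them.
Things that resemble listed ones, but are neither listed nor needed, are in the scene too. What is shaped like the tin but purple or turquoise is not meant.

How it is judged:
On the way, in this order (a step that is already met when the one before it is completed fails the run):
1. the gate is pulled up to its stop (within 3 mm) (value of joint gate above 0.042 m), for 0.2 s.
2. the tin lies rolled out against the chute's end posts and the gate is shut again (value of joint gate below 0.004 m and y of tin in the frame of chute between -0.02 and 0.02 m and z of tin in the frame of chute below 0.065 m and linear speed of tin below 0.03 m/s), for 0.2 s.
3. the tin stands upright, lid up, on the scale's pan (within 30 mm of its centre), let go and at rest (angle between tin's own z axis and vertical below 0.1 rad and horizontal distance between tin and scale_pan below 0.03 m and z of tin in the frame of scale_pan below 0.004 m and linear speed of tin below 0.02 m/s and contact force between the fingers and tin below 0.3 N), for 0.4 s.
At the end, for the whole second after the job is handed in: The red tin stands upright, lid up (within 0.1 rad), in the crate cell with the green pad (within 22 mm of the pad's centre, its bottom on the pad within 4 mm), released and at rest; the gate is shut (within 4 mm); the other things are within 30 mm of where they were (angle between tin's own z axis and vertical below 0.1 rad and horizontal distance between tin and pad below 0.022 m and z of tin in the frame of pad below 0.007 m and linear speed of tin below 0.02 m/s and value of joint gate below 0.004 m and contact force between the fingers and tin below 0.3 N and distance of each of mug, dish, jar, brush, pliers, tin_a, tin_b, tin_c from where it was at the start of the episode below 0.03 m); the robot touches nothing.
It fails at once if the red tin is dropped over the crate or the scale (falls faster than 0.6 m/s out of the fingers) (linear speed of tin above 0.6 m/s and contact force between the fingers and tin below 0.3 N and (horizontal distance between tin and pad below 0.06 m or horizontal distance between tin and scale_pan below 0.08 m)).
It fails at once if a bystander is moved by more than 30 mm (distance of any of mug, dish, jar, brush, pliers, tin_a, tin_b, tin_c from where it was at the start of the episode above 0.03 m).
It fails at once if a tin in the crate, the mug or the jar is tipped over (angle between any of tin_a, tin_b, tin_c, mug, jar's own z axis and vertical above 0.5 rad).
It also fails if it takes over 72 s, if anything falls off the work surface, if the arm or the gripper's body presses on something with over 40 N, if the wrist force passes 120 N, or if a joint passes its speed limit or range.

## Working session

There is one attempt and no reset: what is moved stays moved. The work goes in short steps, each a Python script; the robot and the scene stay as the last script left them, time stands still between calls to the robot, and variables do not carry over. Pictures are saved under pics/ and viewed, at most 10 in all, crops included, and the job is handed in when it is done.

```bash
mkdir -p pics; ls; python3 - <<'E'
from bench import *
import cv2,numpy as np
for n in("top","side"):
    f=grab_frame(n); cv2.imwrite(f"pics/{n}0.png",f["color"]); np.savez(f"{n}0.npz",**f)
    print(n,f["fx"],f["fy"],f["cx"],f["cy"],np.round(f["pose"],3).tolist(),[k for k in f])
o=get_obs();print(o["time_s"],o["orientation"],o["finger_gap"])
E
```

```text
pics
top 516.8603710751929 516.8603710751929 317.66552110019626 205.28322969337606 [[0.024, 0.977, -0.214, 0.343], [-1.0, 0.023, -0.009, 0.015], [-0.004, 0.214, 0.977, 1.254], [0.0, 0.0, 0.0, 1.0]] ['color', 'depth', 'fx', 'fy', 'cx', 'cy', 'pose']
side 507.8922925804059 507.8922925804059 324.541634953792 196.04150706410925 [[-0.958, 0.199, -0.208, 0.296], [-0.288, -0.653, 0.7, 0.975], [0.003, 0.73, 0.683, 1.061], [0.0, 0.0, 0.0, 1.0]] ['color', 'depth', 'fx', 'fy', 'cx', 'cy', 'pose']
0.1 [-1.96118558e-04 -1.62622932e-01  9.86688026e-01  6.95361950e-04] 0.08802382088891186
```

View pics/top0.png

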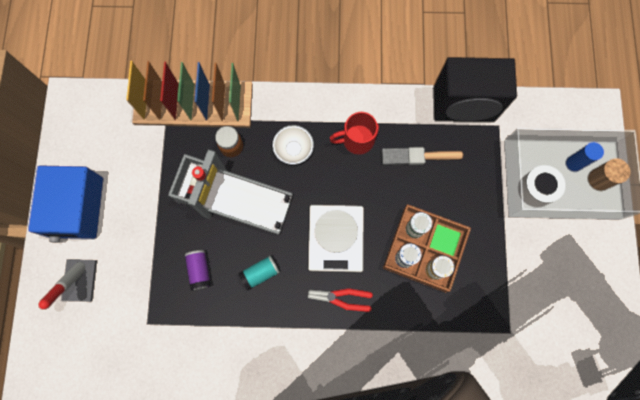

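View pics/side0.png

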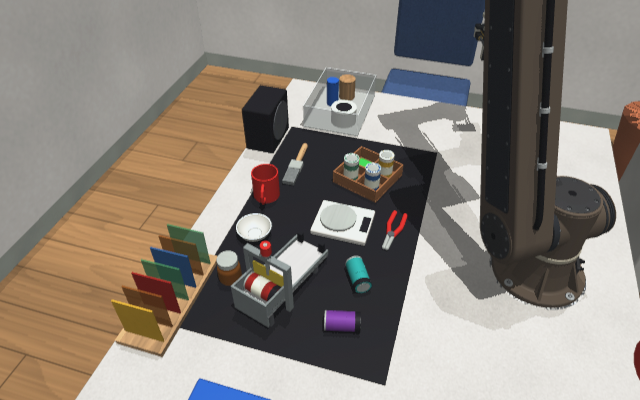

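Top view: the chute runs from the portal at about (205,180), with its knob at (198,173), to the end posts near (285,215). The pan is at (336,231), the crate at (428,247) with its pad at (446,240), and the purple and turquoise decoys are at (198,270) and (260,272). Side view: knob at (265,247), red tin behind the gate at (260,287), end posts near (320,245).

```bash
cat > h.py <<'E'
import cv2,numpy as np
def load(n): return dict(np.load(n,allow_pickle=True))
def ray(f,uv):
    uv=np.atleast_2d(uv).astype(float); P=f["pose"]
    d=np.c_[(uv[:,0]-f["cx"])/f["fx"],-(uv[:,1]-f["cy"])/f["fy"],-np.ones(len(uv))]
    return P[:3,3],d@P[:3,:3].T
def onz(f,uv,z):
    o,d=ray(f,uv); return o+d*((z-o[2])/d[:,2])[:,None]
def cloud(f):
    v,u=np.mgrid[:400,:640]; o,d=ray(f,np.c_[u.ravel(),v.ravel()])
    return (o+d*f["depth"].reshape(-1,1)).reshape(400,640,3)
def tri(f,a,g,b):
    o,d=ray(f,a);p,e=ray(g,b); d,e=d[0],e[0]
    s=np.linalg.lstsq(np.c_[d,-e],p-o,rcond=None)[0]; A,B=o+s[0]*d,p+s[1]*e
    return (A+B)/2,np.linalg.norm(A-B)
def mask(f,lo,hi,roi):
    h=cv2.cvtColor(f["color"],cv2.COLOR_BGR2HSV); m=cv2.inRange(h,np.array(lo),np.array(hi))
    r=np.zeros_like(m); x0,y0,x1,y1=roi; r[y0:y1,x0:x1]=255; return m&r
def big(m): return max(cv2.findContours(m,cv2.RETR_EXTERNAL,cv2.CHAIN_APPROX_NONE)[0],key=cv2.contourArea)[:,0]
E
python3 - <<'E'
from h import *
np.set_printoptions(precision=4,suppress=True)
t,s=load("top0.npz"),load("side0.npz"); C=cloud(t); S=cloud(s)
red=lambda f,r:mask(f,(0,150,90),(8,255,255),r)|mask(f,(172,150,90),(180,255,255),r)
kt=big(red(t,(185,160,212,182)));ks=big(red(s,(255,236,275,258)))
rt,rs=cv2.boundingRect(kt),cv2.boundingRect(ks);print("knob px",rt,rs)
ct,cs=kt.mean(0),ks.mean(0)
print("knob tri",tri(t,(rt[0]+rt[2]/2-.5,rt[1]+rt[3]/2-.5),s,(rs[0]+rs[2]/2-.5,rs[1]+rs[3]/2-.5)))
# knob points from depth
for f,c,X in((t,kt,C),(s,ks,S)):
    m=np.zeros((400,640),np.uint8);cv2.fillPoly(m,[c],255);p=X[(m>0)&(f["depth"]>0)];p=p[(p[:,2]>.17)]
    print("knob cloud",len(p),p.min(0),p.max(0),np.median(p,0))
    q=p[p[:,2]>.197]; print(" top",len(q),q.mean(0) if len(q) else "")
# chute floor: white
m=mask(t,(0,0,150),(180,40,255),(200,170,300,240));c=big(m);m2=np.zeros_like(m);cv2.fillPoly(m2,[c],255);m2=cv2.erode(m2,np.ones((5,5)))
p=C[(m2>0)&(t["depth"]>0)]; p=p[(p[:,2]>.02)&(p[:,2]<.06)]
k,*_=np.linalg.lstsq(np.c_[p[:,:2],np.ones(len(p))],p[:,2],rcond=None);print("floor grad",k,np.hypot(*k[:2]),"yaw y-axis",np.arctan2(k[1],k[0]))
o,d=ray(t,c);den=d[:,2]-d[:,:2]@k[:2];w=o+d*((o[:2]@k[:2]+k[2]-o[2])/den)[:,None]
r=cv2.minAreaRect((w[:,:2]*1000).astype(np.float32));print("floor rect",r,cv2.boxPoints(r))
# end posts: dark points 50-62 mm high near low end
for n,f,X in(("top",t,C),("side",s,S)):
    v=cv2.cvtColor(f["color"],cv2.COLOR_BGR2GRAY)
    b=(v<60)&(f["depth"]>0)&(X[...,2]>.05)&(X[...,2]<.066)&(X[...,0]>.3)&(X[...,0]<.8)&(abs(X[...,1])<.45)
    N,_,st,ce=cv2.connectedComponentsWithStats(b.astype(np.uint8))
    for i in range(1,N):
        if st[i,4]>5: print("post?",n,st[i],ce[i],onz(f,ce[i],.06)[0])
# portal crossbar top
b=(abs(C[...,2]-.161)<.004)&(C[...,1]>.1)&(C[...,1]<.4)&(C[...,0]>.4)&(C[...,0]<.75); q=C[b];print("portal",len(q),cv2.minAreaRect((q[:,:2]*1000).astype(np.float32)) if len(q)>3 else"")
# pan
b=(abs(C[...,2]-.028)<.004)&(np.hypot(C[...,0]-onz(t,(336,231),.028)[0,0],C[...,1]-onz(t,(336,231),.028)[0,1])<.07);q=C[b];print("pan cloud",len(q),cv2.minEnclosingCircle((q[:,:2]*1000).astype(np.float32)))
g=cv2.cvtColor(t["color"],cv2.COLOR_BGR2GRAY)
cir=cv2.HoughCircles(cv2.resize(g[195:270,300:370],None,fx=6,fy=6,interpolation=cv2.INTER_CUBIC),cv2.HOUGH_GRADIENT,1,500,param1=60,param2=20,minRadius=110,maxRadius=160)
print("pan hough",cir, [onz(t,(x/6-.4+300,y/6-.4+195),.028)[0] for x,y,_ in cir[0]])
# pad and crate
c=big(mask(t,(50,150,80),(70,255,255),(420,210,470,265)));w=onz(t,c,.008)[:,:2]*1000;r=cv2.minAreaRect(w.astype(np.float32));print("pad",r)
b=(abs(C[...,2]-.045)<.005)&(C[...,0]>.25)&(C[...,0]<.6)&(C[...,1]<-.1)&(C[...,1]>-.4);
h=mask(t,(5,80,40),(20,255,255),(375,195,480,300))>0; q=C[b&h]; print("crate cloud",len(q),cv2.minAreaRect((q[:,:2]*1000).astype(np.float32)))
c=big(h.astype(np.uint8)*255);r=cv2.minAreaRect(c.astype(np.float32));print("crate px",r)
# white lids z=.09
for u in((420,224),(410,255),(442,267)): print("lid",onz(t,u,.09)[0],C[u[1],u[0]])
vis=cv2.resize(t["color"][140:300,160:480],None,fx=2.5,fy=2.5,interpolation=cv2.INTER_CUBIC);cv2.imwrite("pics/topcrop.png",vis)
E
```

```text
knob px (193, 167, 12, 13) (260, 240, 11, 17)
knob tri (array([0.6424, 0.2829, 0.1865]), np.float64(7.529154492111952e-05))
knob cloud 116 [0.6273 0.2702 0.1803] [0.6517 0.2919 0.2059] [0.6383 0.2801 0.1999]
 top 90 [0.64   0.2813 0.2008]
knob cloud 144 [0.6267 0.2744 0.1741] [0.6516 0.3029 0.2062] [0.6375 0.2925 0.1995]
 top 88 [0.6392 0.2889 0.2014]
floor grad [ 0.0266  0.1001 -0.0009] 0.10359794485442607 yaw y-axis 1.311337688806985
floor rect ((615.7171020507812, 195.22515869140625), (188.25775146484375, 96.90084838867188), 73.90705108642578) [[543.0731 118.2152]
 [636.1768  91.3546]
 [688.3611 272.2352]
 [595.2574 299.0957]]
post? top [344 135  31  14  66] [357.5152 143.8182] [ 0.7601 -0.0664  0.06  ]
post? top [285 196   4   5  15] [286.6 198. ] [0.6211 0.1008 0.06  ]
post? top [276 223   4   5  12] [277.5 225. ] [0.5556 0.1197 0.06  ]
post? side [267 171   9   5  30] [270.6    172.9667] [ 0.7872 -0.1022  0.06  ]
post? side [367 177   6   3  10] [368.9 178.1] [ 0.4966 -0.1659  0.06  ]
post? side [264 181  15  11  63] [270.9365 186.8889] [ 0.7635 -0.0436  0.06  ]
post? side [258 187   3   4   9] [259.     188.3333] [ 0.7947 -0.0275  0.06  ]
post? side [297 232   7   7  34] [299.9412 234.4706] [0.6209 0.1113 0.06  ]
post? side [318 242   7   7  33] [321.1818 244.8485] [0.5559 0.13   0.06  ]
portal 331 ((640.7093505859375, 283.0782470703125), (17.842172622680664, 127.46050262451172), 73.47509765625)
pan cloud 1279 ((551.7503662109375, -12.95210075378418), 62.32366180419922)Traceback (most recent call last):
  File "<stdin>", line 33, in <module>
TypeError: 'NoneType' object is not subscriptable
```

```bash
python3 - <<'E'
from h import *
np.set_printoptions(precision=4,suppress=True)
t,s=load("top0.npz"),load("side0.npz"); C=cloud(t)
vis=cv2.resize(t["color"][190:300,300:480],None,fx=4.4,fy=4.4,interpolation=cv2.INTER_CUBIC);cv2.imwrite("pics/topcrop.png",vis)
h=cv2.cvtColor(t["color"],cv2.COLOR_BGR2HSV);print("hsv pan",h[231,336],"body",h[215,314],h[258,318],"rim",h[284,420])
for n,f,roi in(("top",t,(312,208,362,255)),("side",s,(318,203,358,233))):
    g=cv2.cvtColor(f["color"],cv2.COLOR_BGR2GRAY);r=np.zeros_like(g);x0,y0,x1,y1=roi;sub=g[y0:y1,x0:x1]
    th,b=cv2.threshold(sub,0,255,cv2.THRESH_BINARY_INV+cv2.THRESH_OTSU);r[y0:y1,x0:x1]=b
    c=big(cv2.morphologyEx(r,cv2.MORPH_OPEN,np.ones((3,3))));e=cv2.fitEllipse(c);print(n,"pan",th,e,onz(f,e[0],.028)[0])
b=(abs(C[...,2]-.028)<.003)&(C[...,0]>.45)&(C[...,0]<.65)&(abs(C[...,1]+.013)<.07);q=C[b];print("pan cloud med",len(q),q.mean(0),np.percentile(q,[2,98],axis=0))
b=(abs(C[...,2]-.018)<.003)&(C[...,0]>.43)&(C[...,0]<.67)&(abs(C[...,1]+.013)<.09);q=C[b];print("scale",cv2.minAreaRect((q[:,:2]*1000).astype(np.float32)))
for f,roi,n in((t,(420,210,470,265),"top"),(s,(340,150,385,175),"side")):
    c=big(mask(f,(50,150,80),(70,255,255),roi));w=onz(f,c,.008)[:,:2]*1000;print("pad",n,cv2.minAreaRect(w.astype(np.float32)))
hm=mask(t,(2,60,30),(20,255,255),(375,195,480,300))>0;b=(abs(C[...,2]-.045)<.006)&hm
q=C[b];print("crate cloud",len(q),cv2.minAreaRect((q[:,:2]*1000).astype(np.float32)))
c=big(hm.astype(np.uint8)*255);a=cv2.boxPoints(cv2.minAreaRect(c.astype(np.float32)));print("crate px",a.tolist(),onz(t,a,.045)[:,:2].tolist())
E
```

```text
hsv pan [ 30   9 217] body [105   2 239] [110   3 240] rim [135  10  52]
top pan 226.0 ((335.7894592285156, 230.9595947265625), (42.2806396484375, 42.897705078125), 76.95928955078125) [ 0.55   -0.0181  0.028 ]
side pan 149.0 ((354.51220703125, 204.31491088867188), (3.133000135421753, 7.561735153198242), 96.94062042236328) [ 0.5168 -0.0761  0.028 ]
pan cloud med 1112 [ 0.5501 -0.0181  0.0277] [[ 0.504  -0.0643  0.0252]
 [ 0.5962  0.029   0.0308]]
scale ((535.32373046875, -17.64826202392578), (159.49537658691406, 129.00808715820312), 0.32413843274116516)
pad top ((526.5512084960938, -304.5039978027344), (7.542656421661377, 41.592071533203125), 70.18411254882812)
pad side ((545.122314453125, -299.65521240234375), (27.128223419189453, 29.468915939331055), 67.54961395263672)
crate cloud 731 ((514.17138671875, -234.44317626953125), (160.88107299804688, 161.0704345703125), 70.259521484375)
crate px [[381.25213623046875, 269.4107666015625], [405.3328857421875, 202.5198211669922], [473.321533203125, 226.9957275390625], [449.24078369140625, 293.88665771484375]] [[0.45885056202621144, -0.12504599639339137], [0.6200189227186887, -0.18308241242436382], [0.5642341707289439, -0.34334997418869834], [0.4062777014466409, -0.2815746597868549]]
```

View pics/topcrop.png

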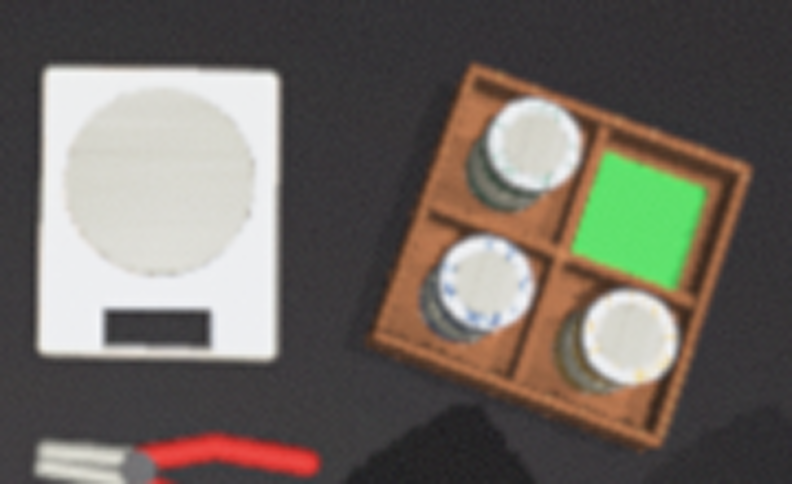

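The crop shows the pan centred at about (158,182), and the free cell with its pad at about (642,222), the far-right cell away from the robot. All measurements agree with each other: crate 161×161 mm, scale 159×129 mm, post line parallel to the portal. Next I check the IK and pull the gate.

```bash
cat > g.py <<'E'
from bench import *
from h import *
from scipy.spatial.transform import Rotation as Ro
np.set_printoptions(precision=3,suppress=True)
a=np.deg2rad(73.8); YC=np.array([np.cos(a),np.sin(a),0]); XC=np.array([np.sin(a),-np.cos(a),0]); Z=np.array([0,0,1.])
KN=np.array([.641,.283,.188]); ORG=np.array([.641,.283,0])-.150*YC; TIN=ORG+.053*Z
PAN=np.array([.550,-.018,.028]); PAD=np.array([.5376,-.2840,.008])
def quat(d,y):  # tool z along d, closing line y
    d=d/np.linalg.norm(d); y=y-(y@d)*d; y/=np.linalg.norm(y)
    q=Ro.from_matrix(np.c_[np.cross(y,d),y,d]).as_quat(); return list(q[[3,0,1,2]])
def rep(t=""):
    o=get_obs(); print(t,"t%.1f"%o["time_s"],"tcp",np.array(o["eef_pos"]),"gap %.4f"%o["finger_gap"],"gf",o["gripper_force"],"F",np.array(o["ft_force"])); return o
E
python3 - <<'E'
from g import *
t=load("top0.npz");c=big(mask(t,(40,80,80),(80,255,255),(425,215,470,262)));print("pad check",cv2.minAreaRect((onz(t,c,.008)[:,:2]*1000).astype(np.float32)))
print("org",ORG)
ik=lambda p,q:solve_ik(list(p),q)
for sg in(1,-1): print("knob",sg,ik(KN-[0,0,.016],quat(-Z,sg*YC)))
for psi in(0,20,30,40):
  p=np.deg2rad(psi); d=-Z*np.cos(p)+XC*np.sin(p)
  for sg in(1,-1): print("pick",psi,sg,ik(TIN+.008*d,quat(d,sg*YC)))
  f=np.pi/2-p
  for az in range(-180,180,45):
    A=np.array([np.cos(np.deg2rad(az)),np.sin(np.deg2rad(az)),0]); d2=-Z*np.cos(f)+A*np.sin(f); yy=np.cross(Z,A)
    # lid: pick d=(down,+x), lid=-x. tool y=sg*YC; x_tool=y x d ; require lid up in tool frame
    for sg in(1,-1):
      R1=np.c_[np.cross(sg*YC,d),sg*YC,d]; lid=R1.T@(-XC)
      for s2 in(1,-1):
        R2=np.c_[np.cross(s2*yy,d2),s2*yy,d2]
        if (R2@lid)[2]>.99:
          j=ik(PAN+[0,0,.045]+.008*d2,quat(d2,s2*yy))
          if j is not None: print("  place",az,"sg",sg,"s2",s2,np.array(j))
E
```

```text
pad check ((538.2805786132812, -284.2069091796875), (61.26765441894531, 60.99819564819336), 70.3244400024414)
org [0.599 0.139 0.   ]
knob 1 [ 0.693  0.434  0.001  0.    -1.138 -2.547]
knob -1 [ 0.693  0.434  0.001  0.    -1.138  0.595]
pick 0 1 [ 0.545  0.431 -0.338  0.    -0.802 -2.399]
pick 0 -1 [ 0.545  0.431 -0.338  0.    -0.802  0.743]
  place -180 sg 1 s2 -1 [ 0.181  1.232  0.578 -0.293 -2.467 -1.802]
  place -180 sg -1 s2 1 [ 0.181  1.232  0.578 -0.293 -2.467  1.34 ]
  place -135 sg 1 s2 -1 [ 0.508  1.145  0.088  0.315 -2.063 -1.418]
  place -135 sg -1 s2 1 [ 0.508  1.145  0.088  0.315 -2.063  1.724]
  place -90 sg 1 s2 -1 [ 0.777  0.977 -0.586  0.794 -1.576 -1.565]
  place -90 sg -1 s2 1 [ 0.777  0.977 -0.586  0.794 -1.576  1.576]
  place 0 sg 1 s2 -1 [-0.75   1.48  -0.957 -2.178 -2.162 -0.895]
  place 0 sg -1 s2 1 [-0.75   1.48  -0.957 -2.178 -2.162  2.246]
  place 45 sg 1 s2 -1 [-0.775  0.907 -0.416 -1.581 -1.568 -1.819]
  place 45 sg -1 s2 1 [-0.775  0.907 -0.416 -1.581 -1.568  1.323]
  place 90 sg 1 s2 -1 [-0.505  0.971  0.12  -1.177 -1.895 -2.225]
  place 90 sg -1 s2 1 
[... 2320 characters left out ...]
83  0.761 -0.102  0.23  -1.558  1.766]
  place -90 sg 1 s2 -1 [ 0.687  0.564 -0.673  0.724 -1.106 -1.283]
  place -90 sg -1 s2 1 [ 0.687  0.564 -0.673  0.724 -1.106  1.858]
  place 0 sg 1 s2 -1 [-0.464  0.212 -0.777 -2.138 -0.419 -2.221]
  place 0 sg -1 s2 1 [-0.464  0.212 -0.777 -2.138 -0.419  0.92 ]
  place 45 sg 1 s2 -1 [-0.4    0.345 -0.433 -1.225 -0.855 -2.635]
  place 45 sg -1 s2 1 [-0.4    0.345 -0.433 -1.225 -0.855  0.506]
  place 90 sg 1 s2 -1 [-0.297  0.577 -0.063 -0.845 -1.365 -2.471]
  place 90 sg -1 s2 1 [-0.297  0.577 -0.063 -0.845 -1.365  0.671]
  place 135 sg 1 s2 -1 [-0.07   0.765  0.225 -0.534 -1.737 -2.178]
  place 135 sg -1 s2 1 [-0.07   0.765  0.225 -0.534 -1.737  0.964]
```

Pad centre confirmed at (0.538,-0.284), 61 mm square. Next: grip the knob and pull.

```bash
python3 - <<'E'
from g import *
q=quat(-Z,-YC)
movep(list(KN+[0,0,.09]),q); rep("above")
movel(list(KN+[0,0,-.016]),vel=.1); o=rep("down")
close(40); rep("closed")
movel(list(KN+[0,0,-.016+.0455]),vel=.08); rep("up"); sleep(.4); o=rep("held"); f=grab_frame("side"); cv2.imwrite("pics/pull.png",f["color"][200:340,200:360].repeat(4,0).repeat(4,1))
E
```

```text
above t3.6 tcp [0.641 0.282 0.278] gap 0.0875 gf 0.0 F [-0.206  0.903  1.323]
down t4.8 tcp [0.641 0.283 0.173] gap 0.0878 gf 0.0 F [-0.251 -0.068  0.501]
closed t5.9 tcp [0.642 0.286 0.172] gap 0.0249 gf 39.999173283576965 F [ 2.375  8.816 -3.368]
up t6.6 tcp [0.642 0.286 0.216] gap 0.0254 gf 39.99802887439728 F [ 5.703  9.078 -9.913]
held t7.0 tcp [0.642 0.286 0.216] gap 0.0251 gf 39.99815225601196 F [ 6.09   8.809 -9.622]
```

View pics/pull.png

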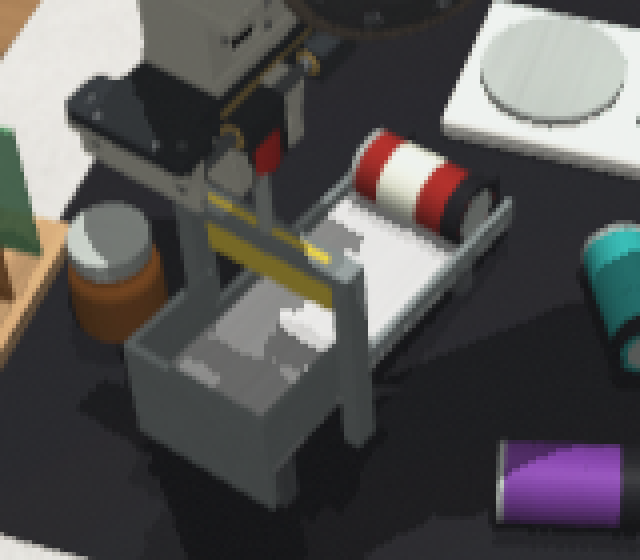

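The tin has rolled out and lies against the posts, around crop pixel (425,185), lid to the robot's side. I lower the gate, release it, measure the tin, and fit the arm's geometry so I can check clearance for the tilted place.

```bash
python3 - <<'E'
from g import *
movel([.642,.286,.173],vel=.1); gripper_open(); rep("open")
movel([.642,.286,.30],vel=.3); movep([.60,.02,.30],quat(-Z,-YC)); rep("away")
for n in("top","side"):
    f=grab_frame(n); np.savez(f"{n}1.npz",**f); X=cloud(f)
    rel=X-ORG; u=rel@XC; v=rel@YC
    b=(f["depth"]>0)&(abs(u)<.047)&(v>-.022)&(v<.03)&(X[...,2]>.058)&(X[...,2]<.085)
    h=cv2.cvtColor(f["color"],cv2.COLOR_BGR2HSV)
    print(n,b.sum(),"u",np.percentile(u[b],[1,50,99]),"z",np.percentile(X[...,2][b],[5,50,98]),"v of highest",np.median(v[b&(X[...,2]>.073)]))
    m=(mask(f,(0,120,60),(8,255,255),(180,100,340,270))|mask(f,(172,120,60),(180,255,255),(180,100,340,270)))>0
    bb=m&b; print("  red u",np.percentile(u[bb],[1,99]))
    k=m&(X[...,2]>.17)&(X[...,2]<.21); print("  knob z",np.percentile(X[...,2][k],[2,98]),X[k].mean(0))
# arm geometry: wrist = p - Lt*d
rows=[];rhs=[]
for p in([.6,.1,.2],[.5,-.2,.3],[.55,0,.15],[.65,.1,.25],[.45,.2,.3]):
  for d in(-Z,np.array([.4,0,-1]),np.array([-.5,.3,-1]),np.array([.2,-.6,-1])):
    q=quat(d,-YC); j=solve_ik(p,q)
    if j is None: continue
    d=d/np.linalg.norm(d); c,s=np.cos(j[0]),np.sin(j[0]); r=np.array([c,s,0]); e=j[2]-j[1]
    cols=[r,Z,r*np.sin(j[1])+Z*np.cos(j[1]),r*np.cos(e)+Z*np.sin(e),-r*np.sin(e)+Z*np.cos(e),d]
    rows.append(np.c_[tuple(cols)]);rhs.append(p)
A=np.vstack(rows);B=np.hstack(rhs);x,*_=np.linalg.lstsq(A,B,rcond=None);print("a1 d1 L2 L4 a3 Lt",x,"res",abs(A@x-B).max())
E
```

```text
open t8.8 tcp [0.642 0.286 0.173] gap 0.0877 gf 0.0 F [ 0.077  0.533 -0.248]
away t10.4 tcp [0.6   0.021 0.3  ] gap 0.0879 gf 0.0 F [ 0.107 -0.042  0.374]
top 665 u [-0.045 -0.004  0.039] z [0.062 0.072 0.079] v of highest -0.0007361495789487916
  red u [-0.031  0.035]Traceback (most recent call last):
  File "<stdin>", line 12, in <module>
    return _quantile_unchecked(
        a, q, axis, out, overwrite_input, method, keepdims, weights)
    return _ureduce(a,
                    func=_quantile_ureduce_func,
    ...<5 lines>...
                    overwrite_input=overwrite_input,
                    method=method)
    r = func(a, **kwargs)
    result = _quantile(arr,
                       quantiles=q,
    ...<2 lines>...
                       out=out,
                       weights=wgt)
    slices_having_nans = np.isnan(arr[-1, ...])
                                  ~~~^^^^^^^^^
IndexError: index -1 is out of bounds for axis 0 with size 0
```

```bash
python3 - <<'E'
from g import *
for n in("side",):
    f=grab_frame(n); X=cloud(f); np.savez(f"{n}1.npz",**f)
    rel=X-ORG; u=rel@XC; v=rel@YC
    b=(f["depth"]>0)&(abs(u)<.049)&(v>-.024)&(v<.03)&(X[...,2]>.064)&(X[...,2]<.085)
    print(n,b.sum(),"u",np.percentile(u[b],[1,50,99]),"v of highest",np.median(v[b&(X[...,2]>.073)]))
    m=(mask(f,(0,120,60),(8,255,255),(180,100,340,270))|mask(f,(172,120,60),(180,255,255),(180,100,340,270)))>0
    k=m&(X[...,2]>.16)&(X[...,2]<.26); print("  knob z",X[...,2][k].min() if k.any() else 0,X[...,2][k].max() if k.any() else 0)
rows=[];rhs=[]
for p in([.6,.1,.2],[.5,-.2,.3],[.55,0,.15],[.65,.1,.25],[.45,.2,.3]):
  for d in(-Z,np.array([.4,0,-1]),np.array([-.5,.3,-1]),np.array([.2,-.6,-1])):
    q=quat(d,-YC); j=solve_ik(p,q)
    if j is None: continue
    d=d/np.linalg.norm(d); c,s=np.cos(j[0]),np.sin(j[0]); r=np.array([c,s,0]); e=j[2]-j[1]
    rows.append(np.c_[r,Z,r*np.sin(j[1])+Z*np.cos(j[1]),r*np.cos(e)+Z*np.sin(e),-r*np.sin(e)+Z*np.cos(e),d]);rhs.append(p)
A=np.vstack(rows);B=np.hstack(rhs);x,*_=np.linalg.lstsq(A,B,rcond=None);print("a1 d1 L2 L4 a3 Lt",x,"res",abs(A@x-B).max(),len(rows))
a1,d1,L2,L4,a3,Lt=x
print("reach psi:")
for psi in(0,10,15,20,25):
  p=np.deg2rad(psi); d=-Z*np.cos(p)+XC*np.sin(p)
  for up in(0,.1,.2):
    j=solve_ik(list(TIN-.003*XC+.008*d+up*Z),quat(d,-YC)); print("pick",psi,up,None if j is None else np.array(j))
for psi in(0,15,20):
  f=np.pi/2-np.deg2rad(psi)
  for az in(-120,-105,-90,0,20,35,45,60,75,90):
    A=np.array([np.cos(np.deg2rad(az)),np.sin(np.deg2rad(az)),0]); d2=-Z*np.cos(f)+A*np.sin(f); yy=np.cross(Z,A)
    for up in(0,.12):
      P=PAN+[0,0,.0525+up]+.008*d2; j=solve_ik(list(P),quat(d2,yy))
      if j is None: print("place",psi,az,up,None); continue
      w=P-Lt*d2; c,s=np.cos(j[0]),np.sin(j[0]); r=np.array([c,s,0]); e=j[2]-j[1]
      el=a1*r+d1*Z+L2*(r*np.sin(j[1])+Z*np.cos(j[1]))
      print("place",psi,az,up,np.array(j),"wrist",w,"elbow",el)
E
```

```text
side 404 u [-0.048 -0.006  0.037] v of highest 0.005584932036426457
  knob z 0.1766567722923471 0.20563058649142896
a1 d1 L2 L4 a3 Lt [0.185 0.111 0.681 0.253 0.022 0.472] res 0.21346929123507694 20
reach psi:
pick 0 0 [ 0.549  0.427 -0.344  0.    -0.799  0.739]
pick 0 0.1 [ 0.549  0.32  -0.242  0.    -1.009  0.739]
pick 0 0.2 [ 0.549  0.246 -0.105  0.    -1.22   0.739]
pick 10 0 [ 0.625  0.359 -0.582  0.271 -0.537  0.437]
pick 10 0.1 [ 0.631  0.24  -0.449  0.196 -0.785  0.525]
pick 10 0.2 [ 0.633  0.157 -0.298  0.163 -1.015  0.576]
pick 15 0 [ 0.629  0.328 -0.744  0.564 -0.393  0.147]
pick 15 0.1 [ 0.666  0.205 -0.568  0.345 -0.672  0.365]
pick 15 0.2 [ 0.674  0.117 -0.403  0.27  -0.916  0.463]
pick 20 0 [ 0.492  0.293 -0.926  1.199 -0.26  -0.359]
pick 20 0.1 [ 0.681  0.174 -0.7    0.554 -0.563  0.154]
pick 20 0.2 [ 0.71   0.08  -0.515  0.402 -0.821  0.325]
pick 25 0 None
pick 25 0.1 [ 0.653  0.147 -0.837  0.86  -0.466 -0.121]
pick 25 0.2 [ 0.732  0.048 -0.631  0.566 -0.733  0.16 ]
place 0 -120 0 [ 0.608  1.079 -0.127  0.466 -1.899  1.732] wrist [0.782 0.384 0.081] elbow [0.645 0.44
[... 5849 characters left out ...]
e 20 60 0 [-0.598  0.625 -0.286 -1.296 -1.341  0.892] wrist [ 0.332 -0.396  0.239] elbow [ 0.482 -0.328  0.663]
place 20 60 0.12 [-0.583  0.397 -0.257 -1.256 -1.406  0.638] wrist [ 0.332 -0.396  0.359] elbow [ 0.374 -0.247  0.739]
place 20 75 0 [-0.52   0.688 -0.122 -1.148 -1.488  0.838] wrist [ 0.437 -0.44   0.239] elbow [ 0.536 -0.307  0.637]
place 20 75 0.12 [-0.518  0.493 -0.092 -1.141 -1.58   0.633] wrist [ 0.437 -0.44   0.359] elbow [ 0.441 -0.251  0.711]
place 20 90 0 [-0.435  0.757  0.035 -1.024 -1.643  0.819] wrist [ 0.55  -0.454  0.239] elbow [ 0.592 -0.275  0.606]
place 20 90 0.12 [-0.44   0.585  0.068 -1.043 -1.751  0.645] wrist [ 0.55  -0.454  0.359] elbow [ 0.508 -0.239  0.679]
```

```bash
python3 - <<'E'
from g import *
from scipy.optimize import least_squares
D=[]
for p in([.6,.1,.2],[.5,-.2,.3],[.55,0,.15],[.65,.1,.25],[.45,.2,.3],[.5,.1,.4]):
  for d in(-Z,np.array([.4,0,-1]),np.array([-.5,.3,-1]),np.array([.2,-.6,-1])):
    j=solve_ik(p,quat(d,-YC))
    if j is not None: D.append((np.array(p),d/np.linalg.norm(d),j))
def cols(d,j,s=1):
    r=np.array([np.cos(j[0]),np.sin(j[0]),0]);e=j[2]-j[1]
    return np.c_[r,np.cross(Z,r),Z,r*np.sin(j[1])+Z*np.cos(j[1]),r*np.cos(e)+Z*np.sin(e),-r*np.sin(e)+Z*np.cos(e),d]
A=np.vstack([cols(d,j) for p,d,j in D]);B=np.hstack([p for p,d,j in D]);x,*_=np.linalg.lstsq(A,B,rcond=None)
print("a1 lat d1 L2 L4 a3 Lt",x,"res",abs(A@x-B).max()); np.save("geo.npy",x)
for psi in(0,10,15):
  f=np.pi/2-np.deg2rad(psi)
  for az in(-120,-90,20,35,45,60):
    h=np.array([np.cos(np.deg2rad(az)),np.sin(np.deg2rad(az)),0]); d2=-Z*np.cos(f)+h*np.sin(f); P=PAN+[0,0,.0525]+.008*d2
    j=solve_ik(list(P),quat(d2,np.cross(Z,h)))
    if j is None: continue
    c=cols(d2,j); print(psi,az,"shoulder",c[:,:3]@x[:3],"elbow",c[:,:4]@x[:4],"wrist",P-x[6]*d2)
E
```

```text
a1 lat d1 L2 L4 a3 Lt [ 0.179 -0.18   0.12   0.575  0.275  0.03   0.358] res 0.07521869414257554
0 -120 shoulder [ 0.25  -0.046  0.12 ] elbow [0.666 0.243 0.392] wrist [0.725 0.285 0.081]
0 -90 shoulder [ 0.254 -0.004  0.12 ] elbow [0.591 0.328 0.448] wrist [0.55  0.332 0.081]
0 20 shoulder [-0.025 -0.253  0.12 ] elbow [ 0.298 -0.641  0.395] wrist [ 0.221 -0.138  0.081]
0 35 shoulder [-0.012 -0.254  0.12 ] elbow [ 0.3   -0.591  0.466] wrist [ 0.264 -0.219  0.081]
0 45 shoulder [ 0.001 -0.254  0.12 ] elbow [ 0.32  -0.566  0.482] wrist [ 0.303 -0.265  0.081]
0 60 shoulder [ 0.023 -0.253  0.12 ] elbow [ 0.366 -0.536  0.485] wrist [ 0.375 -0.321  0.081]
10 -120 shoulder [ 0.25  -0.046  0.12 ] elbow [0.643 0.227 0.437] wrist [0.722 0.28  0.141]
10 -90 shoulder [ 0.254 -0.005  0.12 ] elbow [0.565 0.298 0.497] wrist [0.55  0.326 0.141]
10 20 shoulder [-0.024 -0.253  0.12 ] elbow [ 0.254 -0.584  0.499] wrist [ 0.226 -0.136  0.141]
10 35 shoulder [-0.005 -0.254  0.12 ] elbow [ 0.267 -0.533  0.543] wrist [ 0.268 -0.216  0.141]
10 45 shoulder [ 0.009 -0.254  0.12 ] elbow [ 0.292 -0.513  0.548] wrist [ 0.306 -0.262  0.141]
10 60 shoulder [ 0.031 -0.252  0.12 ] elbow [ 0.342 -0.492  0.54 ] wrist [ 0.378 -0.316  0.141]
15 -120 shoulder [ 0.249 -0.047  0.12 ] elbow [0.631 0.216 0.46 ] wrist [0.719 0.275 0.171]
15 -90 shoulder [ 0.254 -0.007  0.12 ] elbow [0.552 0.28  0.519] wrist [0.55  0.32  0.171]
15 20 shoulder [-0.017 -0.253  0.12 ] elbow [ 0.235 -0.538  0.551] wrist [ 0.233 -0.134  0.171]
15 35 shoulder [ 0.003 -0.254  0.12 ] elbow [ 0.255 -0.496  0.577] wrist [ 0.273 -0.212  0.171]
15 45 shoulder [ 0.017 -0.253  0.12 ] elbow [ 0.282 -0.482  0.577] wrist [ 0.311 -0.257  0.171]
15 60 shoulder [ 0.038 -0.251  0.12 ] elbow [ 0.332 -0.467  0.564] wrist [ 0.381 -0.311  0.171]
```

```bash
cat >> g.py <<'E'
PSI=np.deg2rad(15); DP=-Z*np.cos(PSI)+XC*np.sin(PSI); QP=quat(DP,-YC)
PICK=TIN+.003*YC-.012*XC+.008*DP
AZ=np.deg2rad(20); HA=np.array([np.cos(AZ),np.sin(AZ),0]); DL=-Z*np.sin(PSI)+HA*np.cos(PSI); QL=quat(DL,np.cross(Z,HA))
PLACE=PAN+(.0425+.008)*Z+.008*DL
E
python3 - <<'E'
from g import *
for u in(.28,): print("ik lift",solve_ik(list(PICK+u*Z),QP))
for u in(0,.02,.1,.15,.2,.25): 
    j=solve_ik(list(PLACE+u*Z),QL);print("place",u,None if j is None else np.array(j))
movep(list(PICK+.12*Z),QP); movel(list(PICK),vel=.12); o=rep("at pick")
close(30); rep("grip")
movel(list(PICK+.20*Z),vel=.15); rep("lifted")
f=grab_frame("side"); cv2.imwrite("pics/lift.png",cv2.resize(f["color"][120:320,200:420],None,fx=3,fy=3))
E
```

```text
ik lift [ 0.695  0.064 -0.271  0.243 -1.1    0.496]
place 0 [-0.847  0.731 -0.787 -1.931 -1.29   1.52 ]
place 0.02 [-0.838  0.649 -0.786 -1.918 -1.261  1.439]
place 0.1 [-0.779  0.321 -0.747 -1.837 -1.13   1.069]
place 0.15 [-0.726  0.138 -0.7   -1.766 -1.047  0.824]
place 0.2 [-0.662 -0.015 -0.641 -1.681 -0.968  0.584]
place 0.25 [-0.588 -0.137 -0.576 -1.582 -0.892  0.356]
at pick t12.4 tcp [0.591 0.145 0.046] gap 0.0876 gf 0.0 F [-0.271  0.343  0.43 ]
grip t13.2 tcp [0.59  0.145 0.045] gap 0.0454 gf 29.999580681324005 F [-0.555  0.284  1.988]
lifted t14.6 tcp [0.59  0.144 0.244] gap 0.0452 gf 29.99917298555374 F [ 0.227 -0.941 -1.832]
```

View pics/lift.png

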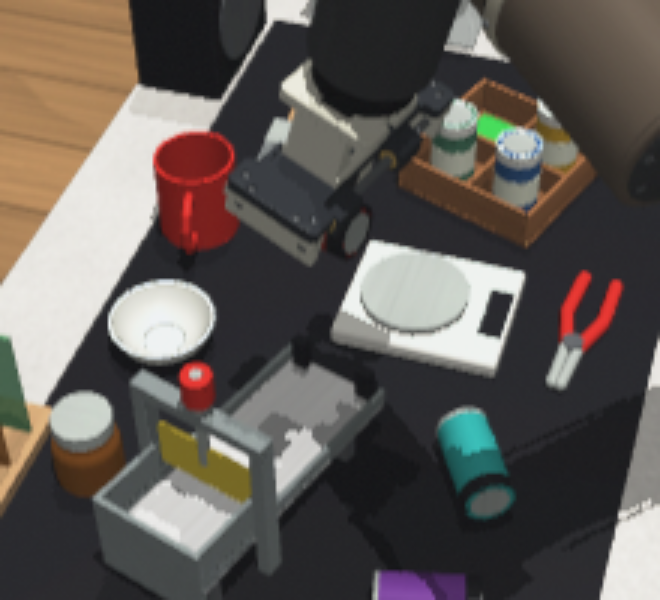

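The tin is held with its lid end at about (350,230), the gate is shut with the knob at (197,385), and the chute is empty. Now the transfer in joint-space steps, with a height check at each.

```bash
python3 - <<'E'
from g import *
q0=np.array(get_obs()["qpos"]); q1=np.array(solve_ik(list(PLACE+.15*Z),QL)); print(q0,q1)
for s in(.25,.5):
    set_joints(list(q0+s*(q1-q0))); rep(str(s))
f=grab_frame("side"); cv2.imwrite("pics/mid.png",cv2.resize(f["color"],None,fx=1.2,fy=1.2))
E
```

```text
[ 0.692  0.108 -0.417  0.273 -0.917  0.443] [-0.726  0.138 -0.7   -1.766 -1.047  0.824]
0.25 t15.6 tcp [0.452 0.037 0.126] gap 0.0453 gf 29.999300837516785 F [-0.124  0.311 -1.294]
0.5 t16.1 tcp [0.372 0.066 0.092] gap 0.0453 gf 29.999526143074036 F [ 0.912 -0.419 -0.963]
```

View pics/mid.png

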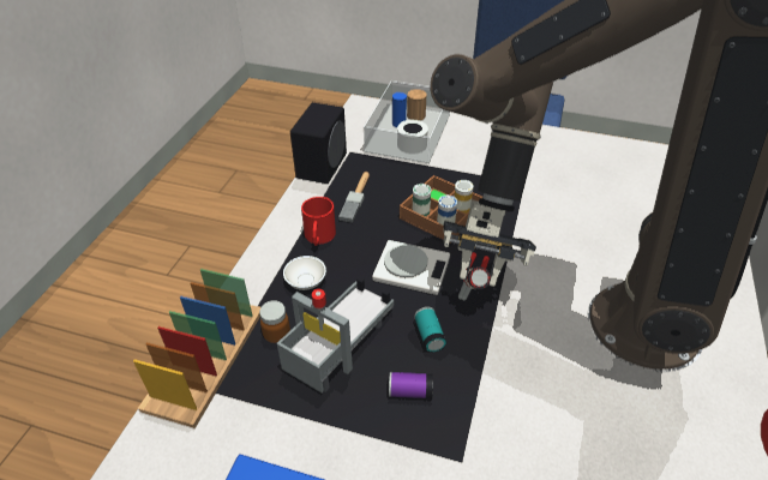

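At the midpoint the gripper is low (TCP z 92 mm, tin at about (480,275)) but clear of everything. I raise it before going on.

```bash
python3 - <<'E'
from g import *
p=np.array(get_obs()["eef_pos"])
for u in(.2,.15,.1):
    try: movel(list(p+[0,0,u]),vel=.2); break
    except IKError as e: print(u,e)
rep("raised")
q0=np.array(get_obs()["qpos"])
for u in(.2,.15,.1):
    q1=solve_ik(list(PLACE+u*Z),QL); print(u,q0,np.array(q1))
q1=np.array(solve_ik(list(PLACE+.15*Z),QL))
set_joints(list(q0+.5*(q1-q0))); rep("half"); 
E
```

```text
raised t17.3 tcp [0.372 0.066 0.291] gap 0.0454 gf 29.999026358127594 F [ 0.566  0.359 -2.282]
0.2 [ 0.028 -0.15  -0.329 -0.614 -1.353  0.256] [-0.662 -0.015 -0.641 -1.681 -0.968  0.584]
0.15 [ 0.028 -0.15  -0.329 -0.614 -1.353  0.256] [-0.726  0.138 -0.7   -1.766 -1.047  0.824]
0.1 [ 0.028 -0.15  -0.329 -0.614 -1.353  0.256] [-0.779  0.321 -0.747 -1.837 -1.13   1.069]
half t17.9 tcp [0.435 0.113 0.237] gap 0.0451 gf 29.99963879585266 F [-0.016  0.68  -1.251]
```

```bash
python3 - <<'E'
from g import *
movep(list(PLACE+.15*Z),QL); rep("above")
movel(list(PLACE+.012*Z),vel=.1); rep("low")
f=grab_frame("side"); cv2.imwrite("pics/low.png",cv2.resize(f["color"][100:320,220:460],None,fx=2.7,fy=2.7)); np.savez("side2.npz",**f)
E
```

```text
above t18.6 tcp [ 0.557 -0.014  0.227] gap 0.0448 gf 29.99955654144287 F [ 0.35   0.154 -1.651]
low t20.1 tcp [ 0.557 -0.015  0.089] gap 0.0451 gf 29.999392926692963 F [ 0.403 -0.849 -1.515]
```

View pics/low.png

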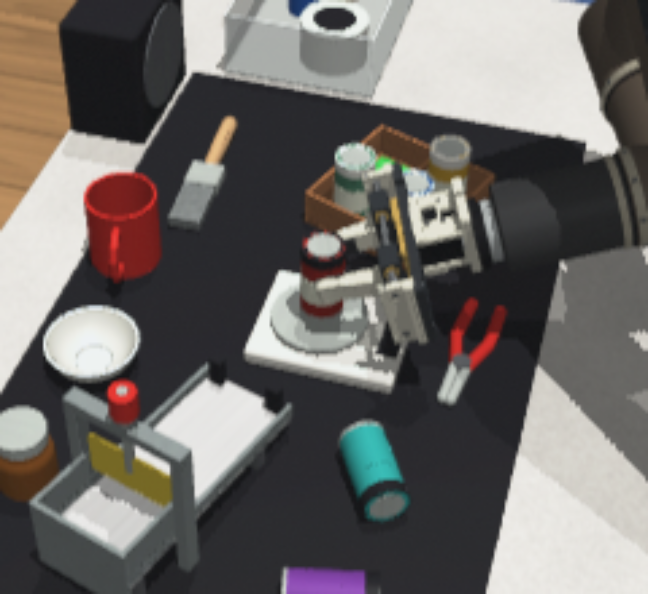

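The tin is held upright over the pan with its lid up (lid at about (323,247)), and the pliers and crate tins are clear. I lower it until it makes contact, then release.

```bash
python3 - <<'E'
from g import *
f0=get_obs()["ft_force"][2]; p=np.array(get_obs()["eef_pos"])
for i in range(1,11):
    movel(list(PLACE+(.012-.002*i)*Z),vel=.03); o=get_obs(); f=o["ft_force"][2]
    print(i,"z %.4f F %.2f"%(o["eef_pos"][2],f))
    if f-f0>2.0: break
gripper_open(); rep("released"); sleep(.6)
movel(list(np.array(get_obs()["eef_pos"])-.09*DL),vel=.1); rep("back")
for n in("side","top"):
    f=grab_frame(n); np.savez(f"{n}3.npz",**f); X=cloud(f); b=(abs(X[...,2]-.113)<.006)&(np.hypot(X[...,0]-.55,X[...,1]+.018)<.035); q=X[b]; print(n,b.sum(),q.mean(0) if b.any() else "", cv2.minEnclosingCircle((q[:,:2]*1000).astype(np.float32)) if b.sum()>3 else "")
cv2.imwrite("pics/pan.png",cv2.resize(load("side3.npz")["color"][100:320,220:460],None,fx=2.7,fy=2.7))
E
```

```text
1 z 0.0866 F -2.44
2 z 0.0843 F -0.85
3 z 0.0822 F -1.46
4 z 0.0802 F -0.46
5 z 0.0782 F -2.16
6 z 0.0776 F 5.56
released t22.6 tcp [ 0.557 -0.015  0.076] gap 0.0874 gf 0.0 F [-0.537 -0.278  0.621]
back t24.2 tcp [ 0.476 -0.045  0.1  ] gap 0.0874 gf 0.0 F [-0.731  0.644 -1.015]
side 179 [ 0.548 -0.014  0.113] ((546.6212158203125, -14.416447639465332), 26.716938018798828)
top 335 [ 0.549 -0.02   0.112] ((549.6029663085938, -20.613998413085938), 23.537168502807617)
```

View pics/pan.png

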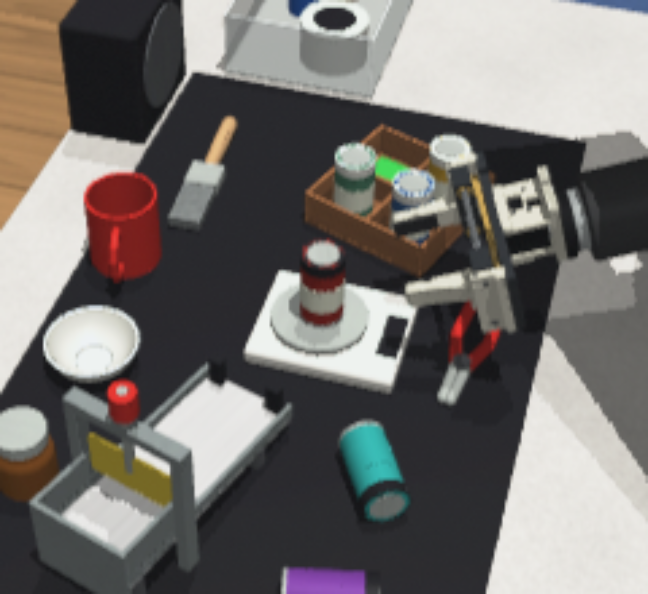

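The red tin stands upright on the pan at (0.549,-0.019), with its lid at about (322,253), and the gripper is backed off. Now I raise and pitch the tool down clear of the tin, then regrasp it from above with the fingers on the crate's diagonal.

```bash
cat >> g.py <<'E'
b_=np.deg2rad(115.3); QD=quat(-Z,np.array([np.cos(b_),np.sin(b_),0]))
E
python3 - <<'E'
from g import *
p=np.array(get_obs()["eef_pos"])
for tgt in([.45,-.055,.30],[.45,-.055,.25],[.476,-.045,.22]):
    try: movel(tgt,vel=.2); break
    except IKError as e: print(tgt,e)
rep("raised")
for tgt in([.50,-.09,.32],[.50,-.06,.28],[.52,-.04,.26]):
    try: movel(tgt,vel=.03,ori=QD); break
    except IKError as e: print(tgt,e)
o=rep("pitched"); print(np.array(o["qpos"]))
print("ik",solve_ik([.549,-.019,.2],QD),solve_ik(list(PAD+[0,0,.047]),QD))
E
```

```text
raised t25.5 tcp [ 0.45  -0.055  0.299] gap 0.0875 gf 0.0 F [ 0.449  0.178 -0.41 ]
pitched t29.4 tcp [ 0.5  -0.09  0.32] gap 0.0876 gf 0.0 F [-0.18   0.384  0.42 ]
[ 0.209  0.03  -0.192 -0.    -1.349 -1.338]
ik [ 0.322  0.172 -0.306  0.    -1.092 -1.451] [-0.165  0.409 -0.346  0.    -0.816 -0.964]
```

```bash
python3 - <<'E'
from g import *
movep([.549,-.019,.22],QD); movel([.549,-.019,.076],vel=.12); rep("at tin")
close(30); o=rep("grip"); z=o["eef_pos"][2]
movel([.549,-.019,.25],vel=.15); rep("lift")
T=np.array([.538,-.284,0])
movep([T[0],T[1],.25],QD); movel([T[0],T[1],.095],vel=.12); rep("low")
f=grab_frame("top"); cv2.imwrite("pics/crate.png",cv2.resize(f["color"][170:310,370:530],None,fx=4,fy=4))
f=grab_frame("side"); cv2.imwrite("pics/crate2.png",cv2.resize(f["color"][110:230,300:450],None,fx=4,fy=4))
E
```

```text
at tin t31.4 tcp [ 0.55  -0.019  0.077] gap 0.0878 gf 0.0 F [-0.017 -0.79   0.206]
grip t32.1 tcp [ 0.549 -0.019  0.076] gap 0.0453 gf 29.986978769302368 F [-0.314  0.612 -0.053]
lift t33.4 tcp [ 0.548 -0.019  0.249] gap 0.0456 gf 29.985341727733612 F [ 0.456 -0.075 -1.392]
low t35.9 tcp [ 0.539 -0.284  0.096] gap 0.0456 gf 29.985473155975342 F [-1.395 -0.465 -1.694]
```

View pics/crate2.png

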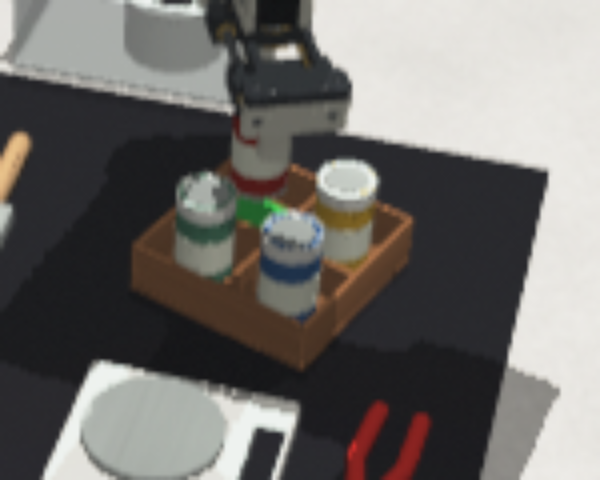

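The tin hangs upright over the free cell with its bottom at about (262,185), above the green pad and clear of the three standing tins. Now I lower it to contact and release.

```bash
python3 - <<'E'
from g import *
T=[.538,-.284]
movel(T+[.064],vel=.05); sleep(.2); f0=get_obs()["ft_force"][2]
for i in range(1,8):
    movel(T+[.064-.002*i],vel=.03); o=get_obs(); f=o["ft_force"][2]; print(i,"z %.4f F %.2f"%(o["eef_pos"][2],f))
    if f-f0>3 : break
gripper_open(); rep("open"); sleep(.3)
movel(T+[.30],vel=.15); rep("up")
movep([.42,-.25,.35],QD); sleep(.3); rep("away")
for n in("top","side"):
    f=grab_frame(n); X=cloud(f); b=(abs(X[...,2]-.093)<.006)&(np.hypot(X[...,0]-.538,X[...,1]+.284)<.03); q=X[b]; print(n,b.sum(),q.mean(0) if b.any() else "")
    cv2.imwrite(f"pics/end_{n}.png",cv2.resize(f["color"],None,fx=1.25,fy=1.25))
E
```

```text
1 z 0.0619 F -0.72
2 z 0.0598 F -2.08
3 z 0.0578 F -1.70
4 z 0.0560 F -0.79
5 z 0.0558 F 14.49
open t39.1 tcp [ 0.538 -0.284  0.054] gap 0.0879 gf 0.0 F [ 0.196  0.276 -0.418]
up t41.2 tcp [ 0.538 -0.284  0.299] gap 0.0876 gf 0.0 F [-0.279 -0.411 -0.513]
away t42.1 tcp [ 0.42  -0.25   0.349] gap 0.0879 gf 0.0 F [0.476 0.003 0.773]
top 0 
side 127 [ 0.538 -0.278  0.092]
```

View pics/end_side.png

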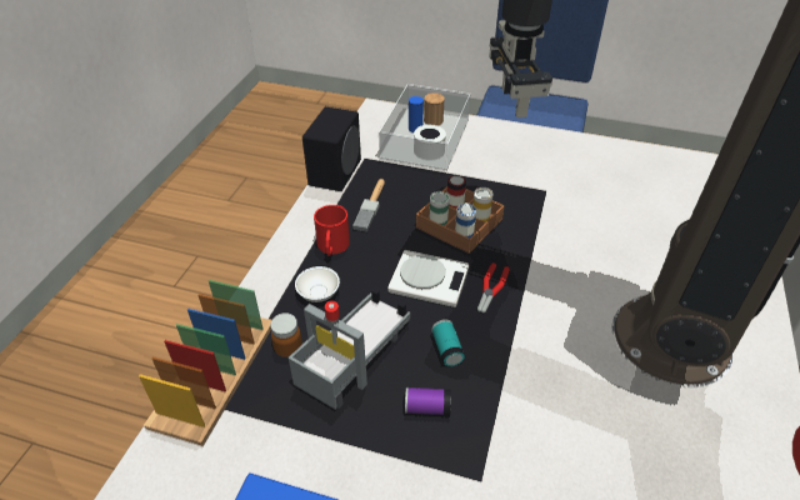

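The red tin stands upright in the free cell with its lid at about (457,184) and its top at z 92 mm. The gate is shut, nothing else has moved, and the arm is clear.

```bash
python3 -c "
from bench import *
print(sign_off())"
```

```text
the job is handed in; nothing more can be done
None
```

The job is handed in (no verdict returned): I pulled the gate and it shut again, stood the red tin on the scale's pan and released it, then set it upright in the crate's green-pad cell, by about 42 s, with nothing else visibly moved in the last picture.

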